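# Move three test cells one station on

## Robot

A 7-joint arm with a two-finger parallel gripper is mounted at the origin on a cart in front of the work surface, level with it; the furniture and walls round the work are solid. World frame = base frame: x ahead of the robot, y to its left, z up, the work surface at z = 0. Lengths are in mm, angles in rad, forces in N, time in s.
With the tool pointing down it reaches from about 350 to 775 mm from the base axis. Payload 3.1 kg.
Tool frame: the origin (TCP) lies at the very end of the fingers, on their centre line; the grasp point (between the pads) lies 19 mm behind it; z points along the fingers, y is the line along which they close (so a half turn about z gives the same grasp; the last joint's range is limited). The gripper opens to 85 mm and grips with 20 to 120 N. Pads are 22 mm wide; open, the fingers measure 114 mm over their backs; the gripper's body (76 mm by 85 mm) begins 54 mm behind the grasp point. The pads swing forward as they close: fully open they stand 13 mm farther back than shut.
Start: joints at [-1.386, 0.311, 0.014, 1.512, -0.004, 1.319, -0.027], TCP at [123.644, 535.938, 231.304] pointing down, gripper open.
Joint ranges: [-2.7, 2.7], [-0.3, 1.91], [-1.27, 1.3], [0.12, 2.57], [-1.44, 4.58], [0.2, 2.03], [-3.05, 3.05]. Speed limits (rad/s): [2.79, 2.79, 3.14, 3.14, 3.14, 3.14, 3.14].

## Interface

Orientations are given as a unit quaternion [w, x, y, z].
In Python, from workcell import manip gives the robot as it stands. The module is installed in compiled form; this text tells all that it offers.
- The arm moves only by the tool play_rows, never from a script. Its argument "targets" is a list of rows, each a list of 3 entries, a list of its own where there are three numbers: the finger opening in mm, from 0 to 85.4, then the shift along the world's x, y, z in mm, then the turn, a rotation vector about the world's x, y, z in degrees. In form: [[fingers, [tx, ty, tz], [ax, ay, az]], ...]. A call has 1 to 12 rows; each row shifts and turns the commanded pose from where the row before left it; what a row does not reach is not made up. A row lasts 1/10 s, in which the tool goes at most 50 mm and 8.59 degrees, less where a joint would pass 70% of its speed; a pose out of reach is approached as far as the arm can. A call with a gripper value outside its range is refused whole. The fingers move at their own pace and stop on an object; "squeeze" is the grip in N (left out, the last holds). Time passes only in rows, so rows that do not move let the fingers close. It gives the time, the measured TCP pose, the force, the opening and the grip force at its end, in the units of the state.
- manip.read_state(): the state, without advancing time (a new reading comes with each control period).
- manip.read_camera(name): name is "side" or "top"; returns a dict with "pixels" (480x640x3 uint8, red, green, blue), "mtx" (3x3 intrinsics, pixels), "k1" (the pictures are not rectified: a ray, as slopes to the right and down, at radius r is drawn at 1 + k1 r^2 times it, then the intrinsics apply), "rvec" (rotation vector, rad) and "tvec" (3), from world to camera coordinates, as OpenCV has them. Camera axes: x right, y down, z forward; pixel columns grow to the right and rows downward; lengths in mm; the calibration is good to about 2 mm. A picture is of the moment at which its call begins. There is no depth.
- manip.sign_off(): hands the job in; it is judged then, once.
Trained networks look in a picture, given as the dict that the camera call returned (one of the last four; its "shot" number tells which), for a name from the list of things; names that differ only in an ending like _2 or _b are one class to them, and where a whole thing is asked for, a point or a joint stands for the part that bears it (a point fixed in the world has none). Each returns a list of dicts, best first, with "confidence" (0 to 1); they miss things now and then, are a little off and sometimes report something else, mostly with a low value. They report only what shows in the picture. A call takes as long as a camera call.
- manip.masks_of(query, picture): "pixels" (480x640 bool, what is visible of it).
- manip.landmark_of(query, picture): "position" ([x, y, z] in mm, in world coordinates, good to about 4 mm: a listed point, or the origin of a listed thing).
The state is a dict: "time": time; "joints": joint angles; "qd": joint speeds; "joint_efforts": joint torques, N m; "ee_pos": TCP position; "eef_rot": TCP orientation; "contact_force": force on the tool from outside, world axes, zero at the start; "wrist_torque": the same for the moment, N m; "gripper_width": finger opening in mm; "finger_force": force on a finger pad.
Only numpy, scipy, OpenCV 4.12 (cv2) and the standard library are available. Lean on these libraries where they do the work, as an engineer would, in place of code of your own. Each camera call takes 0.05 s, during which the arm holds its last target. There are 200 camera calls.

## Task

Move the cell grading test on by one step: the green cell is charged and goes into the yellow resistance meter, the red cell has been measured and goes into the black load tester, and the blue cell is drained and goes into the white charger. Every bay is taken, so lay one cell aside for a while (the shallow blue tray is free for it); each cell must end lying flat in its bay between the contacts, plus end at the red block. Leave the flux bottle and the multimeter where they are.

Things in the scene. Friction and masses are not known exactly. Their poses are not given: they have to be found in the camera images.
- green_cell: AA-size cell, green body, yellow over the last 15 mm at its minus end; 50 mm long, 15 mm thick, about 24 g, lies flat without rolling. Origin: underside at the PLUS end; own x points out of the plus end, z up, so its middle lies at own x = -25, z = +7.5 mm. Grip it across its 15 mm thickness.
- red_cell: AA-size cell, red body, yellow over the last 15 mm at its minus end; 50 mm long, 15 mm thick, about 24 g, lies flat without rolling. Origin: underside at the PLUS end; own x points out of the plus end, z up, so its middle lies at own x = -25, z = +7.5 mm. Grip it across its 15 mm thickness.
- blue_cell: AA-size cell, blue body, yellow over the last 15 mm at its minus end; 50 mm long, 15 mm thick, about 24 g, lies flat without rolling. Origin: underside at the PLUS end; own x points out of the plus end, z up, so its middle lies at own x = -25, z = +7.5 mm. Grip it across its 15 mm thickness.
- charger: White one-bay charger, small lights and vents at its far end (x 43 to 71, 30 mm high). All three stations are alike and fixed, 150 (x) x 80 (y) mm, origin under the centre; bay floor flat, 22 mm above the bench. A seated cell lies along the station's x, middle at x = y = 0, plus end to +x against the red block, whose face is at x = 25, 20 mm above the floor (top 6 mm slopes back 4 mm).
- load_tester: Black one-bay load tester, finned heatsink at its far end (x 41 to 73, 39 mm high). In each bay the minus contact is a black sprung slider: face at x = -24 when empty, 22 mm above the floor, upper 16 mm sloping back 9 mm; gives up to 20 mm to -x under 1 to 2 N. Lower a cell level, middle at x = -4 (3 mm either way): it wedges the slider back; let go, the slider pushes it to the red block.
- resistance_meter: Yellow one-bay resistance meter, display at its far end (x 40 to 72, 32 mm high). In each bay, lips 8 mm high and 26 mm apart flank only the cell's ends (x -27 to -18 and 16 to 25). Between them the sides are open for the fingers: level with the bay floor to 25 mm from the middle line, then 2 mm lower to the housing's edge at 40 mm.
- tray: Shallow blue parts tray with a black rubber liner, fixed, 120 (x) x 100 (y) mm, rim 11 mm high, walls 2.5 mm; origin under its centre; the liner's flat top is 7 mm above the bench. Empty at the start: a free spot to lay a cell.
- flux_bottle: Dark green bottle with a black cap, 28 mm across, 82 mm tall, standing; origin under its centre. Not to be moved or knocked.
- multimeter: Orange and black multimeter lying on its back, 132 x 66 x 39 mm; origin under its centre. Not to be moved.

How it is judged:
By the outcome, as a careful person would: the job done as asked, in the order asked, and still so for the second after the job is handed in, with the robot touching nothing.
It also fails if it takes over 93 s, if anything falls off the work surface, if the arm or the gripper's body presses on something with over 40 N, if the wrist force passes 120 N, or if a joint passes its speed limit or range.

## Working session

There is one attempt and no reset: what is moved stays moved. The work goes in short steps, Python scripts to look and compute and a tool call to move; the robot and the scene stay as the last step left them, time stands still between calls to the robot, and variables do not carry over. Pictures are saved under pics/ and viewed, at most 15 in all, crops included, and the job is handed in when it is done.

Besides the shell and the picture viewer there is one more tool, called after "Emit:" by a JSON object that holds its "op" and its "data". play_rows: Moves the arm, as the interface text tells. Its arguments: {"type":"object","properties":{"targets":{"type":"array","items":{"type":"array"}},"squeeze":{"type":"number"}},"required":["targets"]}

```bash
mkdir -p pics; cat > h.py <<'E'
import numpy as np, cv2
from workcell import manip
def snap(name, fn=None):
    c=manip.read_camera(name)
    if fn: cv2.imwrite('pics/'+fn, c['pixels'][:,:,::-1])
    return c
def proj(c,P):
    P=np.atleast_2d(np.array(P,float)); R,_=cv2.Rodrigues(np.array(c['rvec'],float))
    q=P@R.T+np.array(c['tvec']).ravel(); s=q[:,:2]/q[:,2:]; r2=(s**2).sum(1,keepdims=True)
    s=s*(1+c['k1']*r2); K=np.array(c['mtx']); return s@K[:2,:2].T+K[:2,2]
def toplane(c,uv,z):
    uv=np.atleast_2d(np.array(uv,float)).reshape(-1,1,2)
    s=cv2.undistortPoints(uv,np.array(c['mtx'],float),np.array([c['k1'],0,0,0.])).reshape(-1,2)
    R,_=cv2.Rodrigues(np.array(c['rvec'],float)); t=np.array(c['tvec'],float).ravel()
    C=-R.T@t; d=np.c_[s,np.ones(len(s))]@R
    return C+d*((z-C[2])/d[:,2])[:,None]
E
python3 - <<'E'
from h import *
print(manip.read_state())
for n in('top','side'):
    c=snap(n,n+'0.png')
    R,_=cv2.Rodrigues(np.array(c['rvec'],float)); print(n,-R.T@np.array(c['tvec']).ravel(),R[2],c['k1'])
    for q in 'green_cell red_cell blue_cell charger load_tester resistance_meter tray flux_bottle multimeter'.split():
        for r in manip.landmark_of(q,c)[:2]: print(q,np.round(r['position'],1),round(r['confidence'],2))
E
```

```text
{'time': 0.0, 'joints': array([-1.38572476,  0.31173356,  0.01401464,  1.51305224, -0.00436714,
        1.31921504, -0.02715752]), 'qd': array([ 1.86283734e-03,  5.40845373e-05, -7.93899670e-04, -2.55035518e-03,
        2.18581026e-04,  2.31204322e-03, -1.97263358e-03]), 'joint_efforts': array([-6.33996433e-05, -3.79908800e+01,  1.45943714e-01, -2.30596787e+01,
        1.23010506e-02,  1.36056074e-02,  1.58056842e-06]), 'ee_pos': array([123.50493045, 535.20177881, 230.21877169]), 'eef_rot': array([-6.68176352e-05,  1.13090271e-01,  9.93584006e-01, -1.18721332e-03]), 'contact_force': array([ 0.18396383,  0.0875877 , -0.09160192]), 'wrist_torque': array([-0.02951315, -0.05216139,  0.03098607]), 'finger_force': 0.0, 'gripper_width': 85.36519691641911}
top [ 390.15273402  -22.25731326 1079.55179883] [ 0.13459519 -0.01059556 -0.99084402] 0.005067070004930277
green_cell [485.1  75.7  20. ] 0.41
red_cell [453.7 250.6  22.2] 0.58
blue_cell [ 457.2 -321.3   23.7] 0.48
blue_cell [484.   74.9  19.5] 0.26
charger [ 430.8 -318.2    2.6] 0.68
charger [453.9 248.7  26.9] 0.56
load_tester [ 431.5 -313.9    2.8] 0.85
resistance_meter [432.4 246.6   1.2] 0.79
tray [ 437.1 -137.9    1.6] 0.73
flux_bottle [598.4 -33.4  -0.7] 0.48
multimeter [ 6.504e+02 -1.527e+02  1.000e-01] 0.64
side [  79.85304204 -815.23870442  405.07469148] [ 0.45118587  0.81177499 -0.37074611] 0.019342867654797744
green_cell [488.3  77.8  21.3] 0.72
red_cell [454.  247.3  22.6] 0.47
red_cell [431.4 243.7  -0.9] 0.47
blue_cell [ 454.3 -319.5   21.8] 0.57
charger [462.3  69.7  -1.3] 0.66
load_tester [ 431.1 -321.2   -1. ] 0.76
resistance_meter [431.3 244.8  -0.8] 0.97
tray [ 441.9 -138.6    1.1] 0.57
flux_bottle [597.9 -32.5  -2.7] 0.66
multimeter [ 652.8 -150.9    1. ] 0.73
multimeter [459.8  66.7   1.2] 0.56
```

View pics/top0.png

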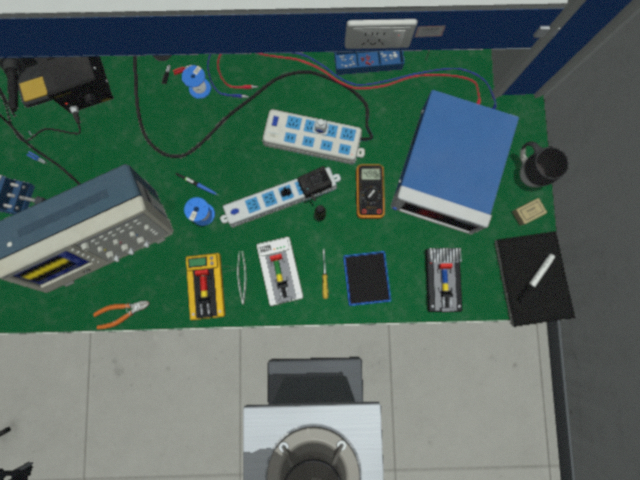

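View pics/side0.png

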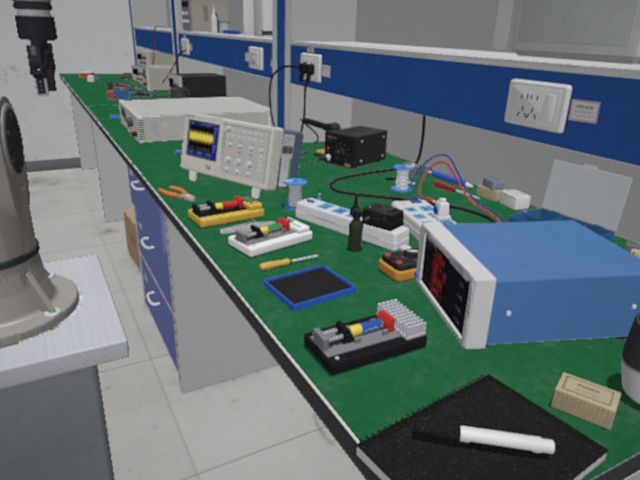

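The top picture shows the yellow meter with the red cell at about (205,285), the white charger with the green cell at (280,270), the tray at (367,278) and the black tester with the blue cell at (444,280). In the side picture the bottle stands at (355,230) and the tall blue supply is behind the tester. Next I'll fit the station poses.

```bash
cat > fit.py <<'E'
from h import *
from scipy.optimize import minimize
def hull_mask(c,pts):
    m=np.zeros((480*4,640*4),np.uint8); p=proj(c,pts)*4+1.5
    cv2.fillConvexPoly(m,cv2.convexHull(p.astype(np.float32)).astype(np.int32),255)
    return cv2.resize(m,(640,480),interpolation=cv2.INTER_AREA)/255.
def T(p,L): 
    a=p[2];L=np.array(L,float);return np.c_[p[0]+L[:,0]*np.cos(a)-L[:,1]*np.sin(a),p[1]+L[:,0]*np.sin(a)+L[:,1]*np.cos(a),L[:,2]]
def box(x0,x1,y,z0,z1): return [(x,s*y,z) for x in(x0,x1) for s in(-1,1) for z in(z0,z1)]
E
python3 - <<'E'
from fit import *
g={'charger':(462,70,0.17,30,43,71),'load_tester':(431,-318,0,39,41,73),'resistance_meter':(432,246,0,32,40,72),'tray':(440,-138,0,0,0,0)}
cams={n:snap(n) for n in('top','side')}
for k,(x,y,a,h,xa,xb) in g.items():
    for n,c in cams.items():
        r=manip.masks_of(k,c); 
        r=[q for q in r if np.hypot(*(np.argwhere(q['pixels']).mean(0)[::-1]-proj(c,[x,y,15])[0]))<25]
        if not r: print(k,n,'none'); continue
        M=r[0]['pixels'].astype(float)
        L=box(-75,75,40,0,20)+box(xa,xb,36,20,h) if h else box(-60,60,50,0,11)
        f=lambda p:((hull_mask(c,T((p[0],p[1],p[2]/100),L))-M)**2).sum()
        s=minimize(f,[x,y,a*100],method='Nelder-Mead',options=dict(initial_simplex=[[x-6,y-6,a*100-5],[x+8,y,a*100],[x,y+8,a*100],[x,y,a*100+8]]))
        print(k,n,round(r[0]['confidence'],2),np.round(s.x,2),round(s.fun),M.sum())
        for q in manip.masks_of({'charger':'green_cell','load_tester':'blue_cell','resistance_meter':'red_cell','tray':'tray'}[k],c)[:2]:
            uv=np.argwhere(q['pixels'])[:,::-1]; ce=uv.mean(0); w,v=np.linalg.eigh(np.cov(uv.T.astype(float)))
            e=toplane(c,[ce-8*v[:,1],ce,ce+8*v[:,1]],33); d=e[2]-e[0]; print('   cell',round(q['confidence'],2),len(uv),np.round(e[1],1),round(np.degrees(np.arctan(d[1]/d[0])),1))
c=cams['top'];P=c['pixels'][:,:,::-1]
rows=[cv2.resize(P[240:325,u:u+52],None,fx=6,fy=6,interpolation=cv2.INTER_CUBIC)[:510] for u in(180,255)]
rows.append(cv2.resize(P[240:325,420:472],None,fx=6,fy=6,interpolation=cv2.INTER_CUBIC))
im=np.hstack([r[:, :260+0*1] if 0 else cv2.resize(r,(260,425)) for r in rows])
cv2.imwrite('pics/crop1.png',im)
E
```

```text
charger top 0.72 [463.75  68.76  21.01] 291 1865.0
   cell 0.57 141 [463.2  72.2  33. ] 10.9
charger side 0.69 [464.24  78.99  19.83] 325 1826.0
   cell 0.57 126 [459.3  68.9  33. ] 4.5
load_tester top 0.84 [ 434.39 -319.41   -2.09] 254 2044.0
   cell 0.52 123 [ 433.2 -316.7   33. ] 0.9
   cell 0.43 127 [463.1  72.1  33. ] 11.3
load_tester side 0.9 [ 433.76 -315.54   -1.27] 1106 4937.0
   cell 0.72 294 [ 429.1 -319.4   33. ] -0.5
   cell 0.4 1044 [ 593.1 -175.7   33. ] 3.9
resistance_meter top 0.85 [432.2  246.     9.41] 201 2112.0
resistance_meter side 0.96 [431.24 258.93   7.42] 279 1421.0
   cell 0.57 124 [428.5 242.1  33. ] 1.6
tray top 0.7 [ 442.36 -137.78    7.77] 30 2169.0
   cell 0.7 2169 [ 441.1 -134.5   33. ] 7.6
tray side 0.93 [ 440.06 -134.94    9.03] 27 2604.0
   cell 0.93 2604 [ 413.  -184.8   33. ] -19.0
```

View pics/crop1.png

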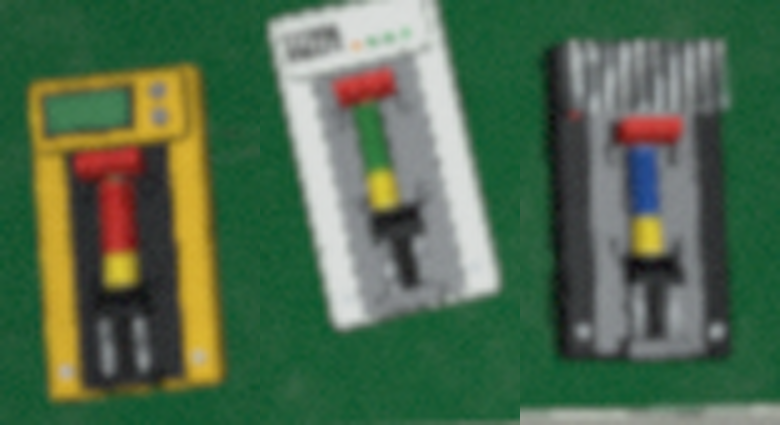

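The crop shows each cell between the red block (top) and the black slider (bottom), with yellow minus ends at about (204,294), (280,278) and (446,287) in full-picture pixels. Now colour centroids for sharper cell poses.

```bash
cat > cells.py <<'E'
from fit import *
cams={n:[snap(n) for _ in range(3)] for n in('top','side')}
G={'red':(432,245,.08),'green':(462,70,.2),'blue':(432.5,-318,-.02)}
# render-compare: cylinder body in two colours, fit x,y,yaw by matching saturated-colour class images in both views
def cls(img,k):
    f=cv2.cvtColor(img.astype(np.float32)/255,cv2.COLOR_RGB2HSV); h,s,v=f[...,0],f[...,1],f[...,2]
    ok=(s>.45)&(v>.2)
    y=ok&(h>45)&(h<68)&(v>.5)
    b=ok&{'red':(h<18)|(h>340),'green':(h>80)&(h<140)&(v>.33),'blue':(h>205)&(h<250)}[k]
    return y,b
for n,cs in cams.items():
    c=cs[0]; img=np.mean([q['pixels'].astype(float) for q in cs],0)
    for k,p in G.items():
        # window: resample on plane z=33 in station frame, 0.5 mm grid
        xs=np.arange(-34,36,.5); ys=np.arange(-16,16,.5); X,Y=np.meshgrid(xs,ys,indexing='ij')
        uv=proj(c,T(p,np.c_[X.ravel(),Y.ravel(),np.full(X.size,33.)])).astype(np.float32).reshape(*X.shape,2)
        w=cv2.remap(img.astype(np.float32),uv[...,0],uv[...,1],cv2.INTER_CUBIC)
        y,b=cls(np.clip(w,0,255),k)
        cv2.imwrite(f'pics/w_{n}_{k}.png',cv2.resize(np.clip(w[::-1,::-1,::-1],0,255).astype(np.uint8),None,fx=4,fy=4))
        # profiles along x at the middle line: print mean position of classes
        out=[]
        for m,lo,hi in((y,-34,0),(b,-12,17 if k=='red' else 26)):
            mm=m&(X>lo)&(X<hi); cnt=(mm.sum(1)>6); r=xs[cnt]
            fit=np.polyfit(X[mm],Y[mm],1) if mm.sum()>50 else (0,0)
            out.append((r.min() if len(r) else None,r.max() if len(r) else None,round(Y[mm].mean(),1),mm.sum()))
        print(n,k,out)
ims=[cv2.resize(cv2.imread(f'pics/w_{n}_{k}.png'),(130,290)) for n in cams for k in G]
cv2.imwrite('pics/w.png',np.hstack(ims))
E
python3 cells.py
```

```text
top red [(np.float64(-25.5), np.float64(-13.0), np.float64(0.0), np.int64(680)), (np.float64(-9.5), np.float64(16.5), np.float64(-0.6), np.int64(1908))]
top green [(np.float64(-24.5), np.float64(-8.0), np.float64(1.6), np.int64(815)), (np.float64(-6.0), np.float64(22.5), np.float64(1.2), np.int64(1026))]
top blue [(np.float64(-25.0), np.float64(-9.5), np.float64(-0.0), np.int64(772)), (np.float64(-5.5), np.float64(22.5), np.float64(0.8), np.int64(1324))]
side red [(np.float64(-33.0), np.float64(-11.5), np.float64(-0.4), np.int64(1798)), (np.float64(-11.5), np.float64(16.5), np.float64(-0.7), np.int64(3503))]
side green [(np.float64(-30.0), np.float64(-6.0), np.float64(-0.5), np.int64(1764)), (np.float64(-7.0), np.float64(22.0), np.float64(4.3), np.int64(1388))]
side blue [(np.float64(-29.5), np.float64(-9.0), np.float64(-1.7), np.int64(1450)), (np.float64(-11.0), np.float64(23.0), np.float64(0.6), np.int64(2217))]
```

View pics/w.png

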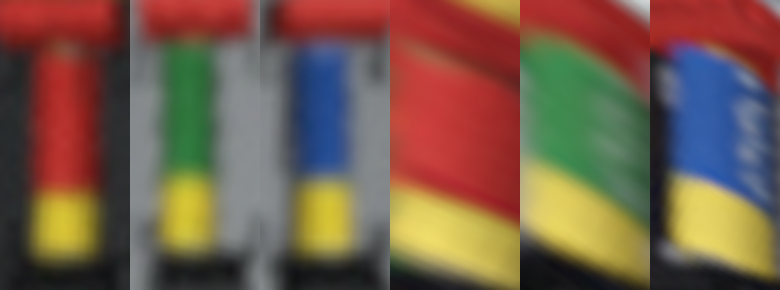

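Top view gives cell middles: red ≈(431.8,244.6) yaw .08, green ≈(463.8,71.7) yaw .20, blue ≈(434.2,-317.7) yaw -.01; the tray centre is ≈(441.5,-137). The cells match the station fits to within about 2 mm. I'll start with the red cell, which goes to the tray first.

Emit:
{"op": "play_rows", "data": {"targets": [[50,[28,-26,-7],[0,0,1.6]],[50,[28,-26,-7],[0,0,1.6]],[50,[28,-26,-7],[0,0,1.6]],[50,[28,-26,-7],[0,0,1.6]],[50,[28,-26,-7],[0,0,1.6]],[50,[28,-27,-7],[0,0,1.6]],[50,[28,-27,-7],[0,0,1.6]],[50,[28,-27,-7],[0,0,1.6]],[50,[28,-27,-7],[0,0,1.6]],[50,[28,-27,-7],[0,0,1.6]],[50,[28,-26,-7],[0,0,1.6]],[50,[0,0,0],[0,0,0]]], "squeeze": 50}}

```text
time: 3.4
ee_pos: [435.9, 238.4, 153.8]
eef_rot: [0.001, -0.035, 0.999, -0.002]
contact_force: [0.6, -0.7, 0.4]
gripper_width: 49.9
finger_force: 0.0
```

```bash
cat > st.py <<'E'
from h import *
from scipy.spatial.transform import Rotation as Ro
def st():
    s=manip.read_state(); q=s['eef_rot']; M=Ro.from_quat([q[1],q[2],q[3],q[0]]).as_matrix()
    print('t',round(s['time'],2),'pos',np.round(s['ee_pos'],1),'yang',round(np.degrees(np.arctan2(M[1,1],M[0,1])),2),'z',np.round(M[:,2],3),'F',np.round(s['contact_force'],1),'w',round(s['gripper_width'],1),round(s['finger_force'],1),'q',np.round(s['joints'],2))
if __name__=='__main__': st()
E
python3 st.py
```

```text
t 3.4 pos [435.9 238.4 153.8] yang 94.0 z [ 0.002 -0.004 -1.   ] F [ 0.6 -0.7  0.4] w 49.9 0.0 q [-0.74  0.26  0.25  1.78 -0.07  1.1   1.17]
```

Emit:
{"op": "play_rows", "data": {"targets": [[50,[0,0,0],[0,0,0]],[50,[0,0,0],[0,0,0]]]}}

```text
time: 3.6
ee_pos: [430.8, 246.3, 154.4]
eef_rot: [-0.0, -0.041, 0.999, 0.001]
contact_force: [-0.9, 0.6, 0.5]
gripper_width: 49.9
finger_force: 0.0
```

```bash
python3 - <<'E'
from st import *
st()
c=snap('top'); d=snap('side')
p=manip.read_state()['ee_pos']; print(proj(c,p),proj(d,p))
u,v=proj(c,p)[0].astype(int); a=cv2.resize(c['pixels'][v-50:v+50,u-60:u+60,::-1],None,fx=4,fy=4)
u,v=proj(d,p)[0].astype(int); b=cv2.resize(d['pixels'][v-60:v+60,u-45:u+45,::-1],None,fx=3.333,fy=3.333)
cv2.imwrite('pics/hand1.png',np.hstack([a[:400,:],b[:400]]))
E
```

```text
t 3.6 pos [430.8 246.3 154.4] yang 94.72 z [-0.001  0.001 -1.   ] F [-0.9  0.6  0.5] w 49.9 0.0 q [-0.75  0.26  0.24  1.78 -0.07  1.11  1.17]
[[187.07180419 284.06585732]] [[224.68389972 149.37581033]]
```

View pics/hand1.png

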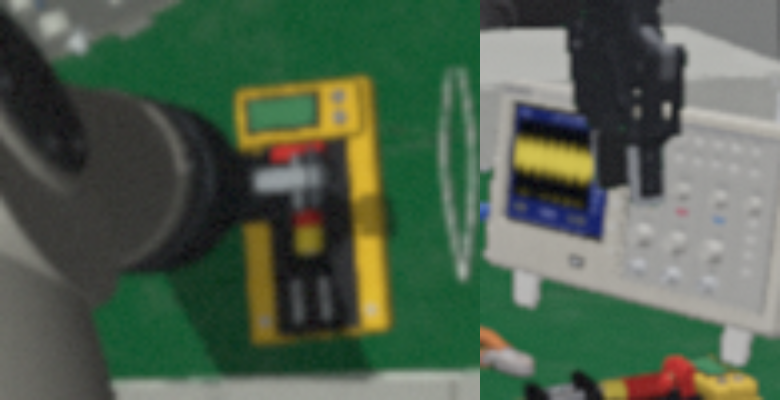

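The arm is above the meter with the fingers straddling the red cell at crop (305,200), and it's still settling. I'll descend part way, let it settle and correct.

Emit:
{"op": "play_rows", "data": {"targets": [[50,[0,0,-20],[0,0,0]],[50,[0,0,-25],[0,0,0]],[50,[0,0,-25],[0,0,0]],[50,[0,0,-15],[0,0,0]],[50,[0,0,0],[0,0,0]],[50,[0,0,0],[0,0,0]],[50,[0,0,0],[0,0,0]]]}}

```text
time: 4.4
ee_pos: [432.3, 246.0, 70.6]
eef_rot: [0.001, -0.041, 0.999, 0.001]
contact_force: [-0.4, -0.2, -0.0]
gripper_width: 49.5
finger_force: 0.0
```

```bash
python3 st.py
```

```text
t 4.4 pos [432.3 246.   70.6] yang 94.67 z [ 0.002  0.002 -1.   ] F [-0.4 -0.2 -0. ] w 49.5 0.0 q [-0.74  0.36  0.23  1.88 -0.1   0.91  1.2 ]
```

Emit:
{"op": "play_rows", "data": {"targets": [[50,[0.5,-1,-20],[0,0,0]],[50,[0,0,-15],[0,0,0]],[50,[0,0,-9],[0,0,0]],[50,[0,0,0],[0,0,0]],[50,[0,0,0],[0,0,0]],[50,[0,0,0],[0,0,0]]]}}

```text
time: 5.0
ee_pos: [433.0, 244.5, 26.3]
eef_rot: [0.001, -0.04, 0.999, 0.001]
contact_force: [-0.3, -0.8, 0.2]
gripper_width: 50.0
finger_force: 0.0
```

```bash
python3 - <<'E'
from st import *
st()
d=snap('side'); st()
p=manip.read_state()['ee_pos']
u,v=proj(d,p)[0].astype(int); print(u,v); b=cv2.resize(d['pixels'][v-50:v+50,u-70:u+70,::-1],None,fx=5,fy=5,interpolation=cv2.INTER_CUBIC)
cv2.imwrite('pics/hand2.png',b)
E
```

```text
t 5.0 pos [433.  244.5  26.3] yang 94.62 z [ 0.002  0.001 -1.   ] F [-0.3 -0.8  0.2] w 50.0 0.0 q [-0.72  0.43  0.22  1.92 -0.13  0.8   1.22]
t 5.05 pos [432.9 244.4  26.2] yang 94.61 z [ 0.002  0.001 -1.   ] F [-0.1 -0.2  0.2] w 50.2 0.0 q [-0.72  0.43  0.22  1.92 -0.13  0.8   1.22]
228 206
```

View pics/hand2.png

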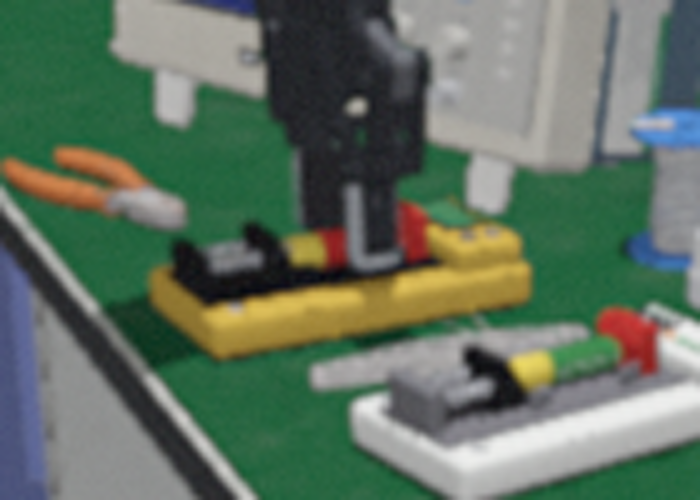

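The fingers are on either side of the red cell at crop (350,240). I'll close and lift.

Emit:
{"op": "play_rows", "data": {"targets": [[8,[0,0,0],[0,0,0]],[8,[0,0,0],[0,0,0]],[8,[0,0,0],[0,0,0]],[8,[0,0,0],[0,0,0]],[8,[0,0,0],[0,0,0]],[8,[0,0,0],[0,0,0]]], "squeeze": 50}}

```text
time: 5.65
ee_pos: [432.4, 244.3, 25.8]
eef_rot: [0.0, -0.04, 0.999, 0.0]
contact_force: [-1.4, -0.5, 4.9]
gripper_width: 12.4
finger_force: 50.6
```

```bash
python3 st.py
```

```text
t 5.65 pos [432.4 244.3  25.8] yang 94.62 z [ 0.     0.001 -1.   ] F [-1.4 -0.5  4.9] w 12.4 50.6 q [-0.72  0.43  0.22  1.92 -0.13  0.8   1.22]
```

Emit:
{"op": "play_rows", "data": {"targets": [[8,[0,0,6],[0,0,0]],[8,[0,0,12],[0,0,0]],[8,[0,0,20],[0,0,0]],[8,[0,0,20],[0,0,0]],[8,[0,0,22],[0,0,0]],[8,[0,0,0],[0,0,0]],[8,[0,0,0],[0,0,0]]]}}

```text
time: 6.35
ee_pos: [432.3, 243.9, 105.7]
eef_rot: [0.0, -0.04, 0.999, 0.0]
contact_force: [-0.4, -0.2, -0.0]
gripper_width: 12.6
finger_force: 49.8
```

```bash
python3 - <<'E'
from st import *
st()
d=snap('side')
p=manip.read_state()['ee_pos']
u,v=proj(d,p)[0].astype(int); print(u,v); b=cv2.resize(d['pixels'][v-50:v+50,u-70:u+70,::-1],None,fx=5,fy=5,interpolation=cv2.INTER_CUBIC)
cv2.imwrite('pics/hand3.png',b)
E
```

```text
t 6.35 pos [432.3 243.9 105.7] yang 94.6 z [ 0.001  0.001 -1.   ] F [-0.4 -0.2 -0. ] w 12.6 49.8 q [-0.74  0.32  0.24  1.84 -0.09  0.99  1.19]
226 172
```

View pics/hand3.png

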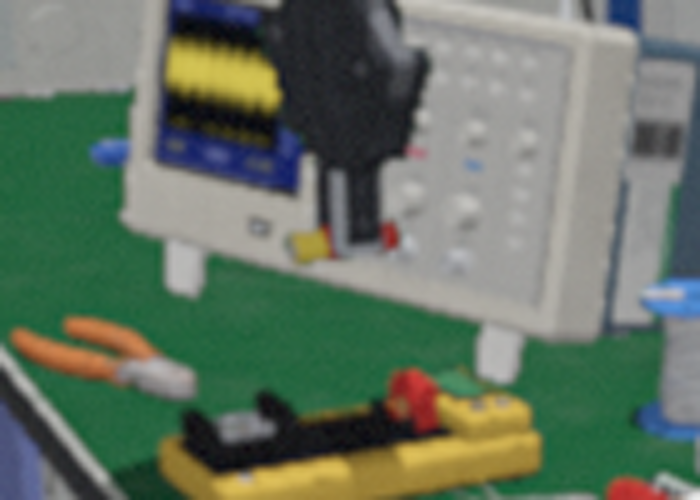

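The red cell is held level, with its yellow end at crop (310,245) and its plus end at (392,235). I'll check the grip offset numerically.

```bash
cat > grip.py <<'E'
from st import *
import sys
# along-cell offset of the held cell: project end circles for offsets and compare with the seen extents
def grip(k,yaw,dz=3.5):
    d=snap('side'); st(); p=manip.read_state()['ee_pos']; f=cv2.cvtColor(d['pixels'].astype(np.float32)/255,cv2.COLOR_RGB2HSV)
    h,s,v=f[...,0],f[...,1],f[...,2]
    u0,v0=proj(d,p)[0].astype(int); W=np.zeros(h.shape,bool); W[v0-13:v0+13,u0-30:u0+30]=1
    ok=W&(s>.4)&(v>.22)
    Y=ok&(h>42)&(h<68); B=ok&{'red':(h<18)|(h>340),'green':(h>85)&(h<150),'blue':(h>205)&(h<250)}[k]
    for n,m in(('yel',Y),('body',B)):
        a=np.argwhere(m); print(n,len(a),a.min(0)[::-1] if len(a) else '',a.max(0)[::-1] if len(a) else '')
    t=np.linspace(0,6.28,40); ax=np.array([np.cos(yaw),np.sin(yaw),0]); lat=np.array([-ax[1],ax[0],0])
    for off in(-4,-2,0,2,4):
        o=[]
        for e in(-25,-10,25):
            P=p+ax*(e+off)+np.array([0,0,dz])+np.outer(np.cos(t),lat)*7.5+np.outer(np.sin(t),[0,0,7.5]); q=proj(d,P); o+=[(round(q[:,0].min(),1),round(q[:,0].max(),1))]
        print(off,o)
if __name__=='__main__': grip(sys.argv[1],float(sys.argv[2]))
E
python3 grip.py red 0.08
```

```text
t 6.45 pos [431.3 243.4 104.4] yang 94.61 z [-0.002 -0.001 -1.   ] F [-0.  -0.3 -0.6] w 12.3 49.8 q [-0.74  0.32  0.24  1.85 -0.09  0.99  1.19]
yel 33 [215 168] [220 174]
body 14 [220 167] [234 171]
-4 [(np.float64(212.3), np.float64(215.1)), (np.float64(218.9), np.float64(221.7)), (np.float64(233.9), np.float64(236.7))]
-2 [(np.float64(213.2), np.float64(216.0)), (np.float64(219.8), np.float64(222.5)), (np.float64(234.7), np.float64(237.6))]
0 [(np.float64(214.1), np.float64(216.8)), (np.float64(220.6), np.float64(223.4)), (np.float64(235.5), np.float64(238.4))]
2 [(np.float64(215.0), np.float64(217.7)), (np.float64(221.5), np.float64(224.3)), (np.float64(236.4), np.float64(239.3))]
4 [(np.float64(215.8), np.float64(218.6)), (np.float64(222.3), np.float64(225.2)), (np.float64(237.2), np.float64(240.1))]
```

Emit:
{"op": "play_rows", "data": {"targets": [[8,[0,-20,0],[0,0,0]],[8,[1,-35,0],[0,0,0]],[8,[1,-35,0],[0,0,0]],[8,[1,-38,0],[0,0,0]],[8,[1,-38,0],[0,0,0]],[8,[1,-38,0],[0,0,0]],[8,[1,-38,0],[0,0,0]],[8,[1,-38,0],[0,0,0]],[8,[1,-38,0],[0,0,0]],[8,[1,-35,0],[0,0,0]],[8,[1,-28,0],[0,0,0]],[8,[0,0,0],[0,0,0]]]}}

```text
time: 7.65
ee_pos: [440.8, -142.3, 104.6]
eef_rot: [-0.001, -0.036, 0.999, -0.002]
contact_force: [-0.7, 0.5, -0.4]
gripper_width: 12.9
finger_force: 49.8
```

Emit:
{"op": "play_rows", "data": {"targets": [[8,[0,0,-20],[0,0,0]],[8,[0,0,-25],[0,0,0]],[8,[0,0,-20],[0,0,0]],[8,[0,0,-10],[0,0,0]],[8,[0,0,0],[0,0,0]],[8,[0,0,0],[0,0,0]],[8,[0,0,0],[0,0,0]]]}}

```text
time: 8.35
ee_pos: [443.1, -137.2, 31.2]
eef_rot: [0.001, -0.04, 0.999, -0.0]
contact_force: [0.0, 0.4, -0.5]
gripper_width: 12.6
finger_force: 49.8
```

```bash
python3 st.py
```

```text
t 8.35 pos [ 443.1 -137.2   31.2] yang 94.62 z [ 0.002 -0.    -1.   ] F [ 0.   0.4 -0.5] w 12.6 49.8 q [-0.09  0.38  0.44  2.01 -0.23  0.79  2.13]
```

Emit:
{"op": "play_rows", "data": {"targets": [[8,[0,0,-9],[0,0,0]],[8,[0,0,-6],[0,0,0]],[8,[0,0,-4],[0,0,0]],[8,[0,0,-1],[0,0,0]],[8,[0,0,0],[0,0,0]],[8,[0,0,0],[0,0,0]]]}}

```text
time: 8.95
ee_pos: [441.7, -136.9, 10.6]
eef_rot: [-0.0, -0.04, 0.999, 0.0]
contact_force: [-2.7, 0.5, 6.1]
gripper_width: 12.3
finger_force: 50.6
```

Emit:
{"op": "play_rows", "data": {"targets": [[45,[0,0,0],[0,0,0]],[45,[0,0,0],[0,0,0]],[45,[0,0,0],[0,0,0]],[45,[0,0,0],[0,0,0]],[50,[0,0,15],[0,0,0]],[50,[0,0,25],[0,0,0]],[50,[0,0,35],[0,0,0]],[50,[0,0,35],[0,0,0]],[50,[0,0,0],[0,0,0]],[50,[0,0,0],[0,0,0]]]}}

```text
time: 9.95
ee_pos: [442.7, -137.1, 120.9]
eef_rot: [0.001, -0.04, 0.999, -0.0]
contact_force: [-0.4, 0.4, -1.2]
gripper_width: 49.8
finger_force: 0.0
```

```bash
python3 st.py
```

```text
t 9.95 pos [ 442.7 -137.1  120.9] yang 94.62 z [ 0.002  0.    -1.   ] F [-0.4  0.4 -1.2] w 49.8 0.0 q [-0.15  0.25  0.48  1.92 -0.14  1.01  2.05]
```

Emit:
{"op": "play_rows", "data": {"targets": [[50,[3,20,0],[0,0,1]],[50,[3,32,0],[0,0,1]],[50,[3,36,0],[0,0,1]],[50,[4,36,0],[0,0,1]],[50,[4,35,0],[0,0,1]],[50,[3,30,-10],[0,0,1]],[50,[2,20,-20],[0,0,0.8]],[50,[0,0,-20],[0,0,0]],[50,[0,0,0],[0,0,0]],[50,[0,0,0],[0,0,0]],[50,[0,0,0],[0,0,0]]]}}

```text
time: 11.05
ee_pos: [464.6, 71.1, 70.7]
eef_rot: [0.0, -0.099, 0.995, -0.0]
contact_force: [-0.6, 0.3, 1.2]
gripper_width: 50.3
finger_force: 0.0
```

```bash
python3 - <<'E'
from st import *
st(); c=snap('top'); st()
a=cv2.resize(c['pixels'][230:330,240:420,::-1],None,fx=4,fy=4,interpolation=cv2.INTER_CUBIC); cv2.imwrite('pics/top2.png',a)
E
```

```text
t 11.05 pos [464.6  71.1  70.7] yang 101.32 z [ 0.001 -0.    -1.   ] F [-0.6  0.3  1.2] w 50.3 0.0 q [-0.45  0.32  0.32  1.95 -0.13  0.89  1.7 ]
t 11.1 pos [464.8  71.2  71. ] yang 101.32 z [ 0.001  0.    -1.   ] F [ 1.1 -0.2 -0. ] w 49.8 0.0 q [-0.45  0.32  0.32  1.95 -0.13  0.89  1.7 ]
```

View pics/top2.png

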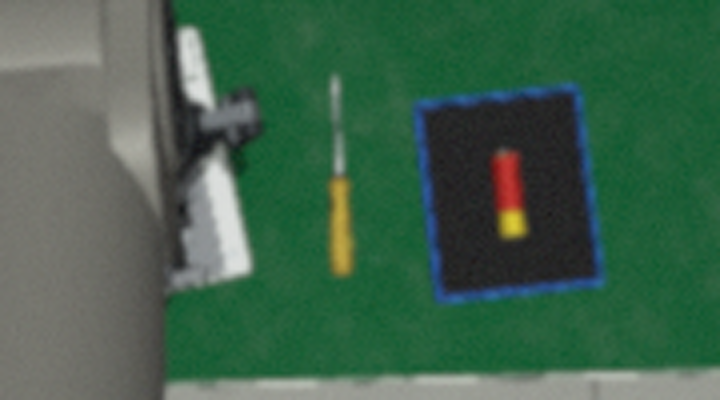

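The red cell lies in the tray, from crop (507,150) at the plus end to (514,238) at the yellow end. I'll work out its offset from the release point.

```bash
python3 - <<'E'
from h import *
c=snap('top')
f=lambda x,y:(240+(x+.5)/4-.5,230+(y+.5)/4-.5)
for z in (15,20): print(toplane(c,[f(507,152),f(511,211),f(514,238)],z).round(1))
im=c['pixels']; h=cv2.cvtColor(im.astype(np.float32)/255,cv2.COLOR_RGB2HSV)
m=(h[...,1]>.45)&(h[...,2]>.3)&((h[...,0]<68)|(h[...,0]>340)); m[:264]=0; m[292:]=0; m[:,:358]=0; m[:,376:]=0
w=m*1.; uv=np.argwhere(m)[:,::-1]; print(len(uv),toplane(c,uv.mean(0),18))
E
```

```text
[[ 465.6 -138.1   15. ]
 [ 430.6 -139.2   15. ]
 [ 414.6 -140.3   15. ]]
[[ 465.3 -137.6   20. ]
 [ 430.4 -138.6   20. ]
 [ 414.5 -139.8   20. ]]
152 [[ 439.53118691 -138.01586106   18.        ]]
```

Emit:
{"op": "play_rows", "data": {"targets": [[50,[0,1,-20],[0,0,0]],[50,[0,0,-16],[0,0,0]],[50,[0,0,-9],[0,0,0]],[50,[0,0,0],[0,0,0]],[50,[0,0,0],[0,0,0]],[50,[0,0,0],[0,0,0]]]}}

```text
time: 11.75
ee_pos: [465.1, 73.0, 26.2]
eef_rot: [0.001, -0.099, 0.995, 0.0]
contact_force: [-0.2, 0.9, 0.0]
gripper_width: 50.1
finger_force: 0.0
```

Emit:
{"op": "play_rows", "data": {"targets": [[8,[0,0,0],[0,0,0]],[8,[0,0,0],[0,0,0]],[8,[0,0,0],[0,0,0]],[8,[0,0,0],[0,0,0]],[8,[0,0,0],[0,0,0]],[8,[0,0,0],[0,0,0]]], "squeeze": 50}}

```text
time: 12.35
ee_pos: [464.5, 73.0, 25.9]
eef_rot: [0.0, -0.099, 0.995, 0.0]
contact_force: [-0.8, 0.6, 5.7]
gripper_width: 12.6
finger_force: 50.5
```

Emit:
{"op": "play_rows", "data": {"targets": [[8,[0,0,6],[0,0,0]],[8,[0,0,12],[0,0,0]],[8,[0,0,20],[0,0,0]],[8,[0,0,20],[0,0,0]],[8,[0,0,22],[0,0,0]],[8,[0,0,0],[0,0,0]],[8,[0,0,0],[0,0,0]],[8,[0,0,0],[0,0,0]]]}}

```text
time: 13.15
ee_pos: [463.2, 72.8, 104.5]
eef_rot: [-0.001, -0.099, 0.995, -0.0]
contact_force: [1.3, -0.0, 0.4]
gripper_width: 12.8
finger_force: 49.7
```

```bash
python3 grip.py green 0.2
```

```text
t 13.2 pos [463.1  72.8 104.3] yang 101.41 z [-0.002 -0.001 -1.   ] F [-0.6  0.1 -0.7] w 12.9 49.7 q [-0.47  0.27  0.33  1.92 -0.11  0.97  1.68]
yel 105 [244 187] [267 204]
body 417 [241 185] [287 204]
-4 [(np.float64(256.6), np.float64(261.1)), (np.float64(263.2), np.float64(267.7)), (np.float64(278.1), np.float64(282.6))]
-2 [(np.float64(257.5), np.float64(261.9)), (np.float64(264.1), np.float64(268.5)), (np.float64(278.9), np.float64(283.4))]
0 [(np.float64(258.4), np.float64(262.8)), (np.float64(264.9), np.float64(269.4)), (np.float64(279.7), np.float64(284.2))]
2 [(np.float64(259.3), np.float64(263.7)), (np.float64(265.8), np.float64(270.3)), (np.float64(280.5), np.float64(285.1))]
4 [(np.float64(260.2), np.float64(264.6)), (np.float64(266.7), np.float64(271.1)), (np.float64(281.4), np.float64(285.9))]
```

Emit:
{"op": "play_rows", "data": {"targets": [[8,[-5,20,0],[0,0,-1]],[8,[-6,30,0],[0,0,-1]],[8,[-6,32,0],[0,0,-1]],[8,[-6,32,0],[0,0,-1]],[8,[-6,32,0],[0,0,-1]],[8,[-5,26,-10],[0,0,-1]],[8,[-1,0,-20],[0,0,-0.8]],[8,[0,0,-10],[0,0,0]],[8,[0,0,0],[0,0,0]],[8,[0,0,0],[0,0,0]],[8,[0,0,0],[0,0,0]],[8,[0,0,0],[0,0,0]]]}}

```text
time: 14.4
ee_pos: [430.0, 244.7, 66.1]
eef_rot: [0.001, -0.04, 0.999, 0.0]
contact_force: [0.9, 0.1, -0.5]
gripper_width: 12.7
finger_force: 49.7
```

```bash
python3 - <<'E'
from st import *
st(); d=snap('side'); st()
p=manip.read_state()['ee_pos']
u,v=proj(d,p)[0].astype(int); print(u,v); b=cv2.resize(d['pixels'][v-40:v+50,u-60:u+60,::-1],None,fx=6,fy=6,interpolation=cv2.INTER_CUBIC)
cv2.imwrite('pics/hand4.png',b)
E
```

```text
t 14.4 pos [430.  244.7  66.1] yang 94.54 z [ 0.001  0.001 -1.   ] F [ 0.9  0.1 -0.5] w 12.7 49.7 q [-0.75  0.37  0.25  1.89 -0.11  0.9   1.2 ]
t 14.45 pos [429.9 244.9  66.1] yang 94.56 z [ 0.001  0.001 -1.   ] F [0.5 0.3 0.7] w 12.4 49.7 q [-0.75  0.37  0.25  1.89 -0.11  0.9   1.2 ]
226 189
```

View pics/hand4.png

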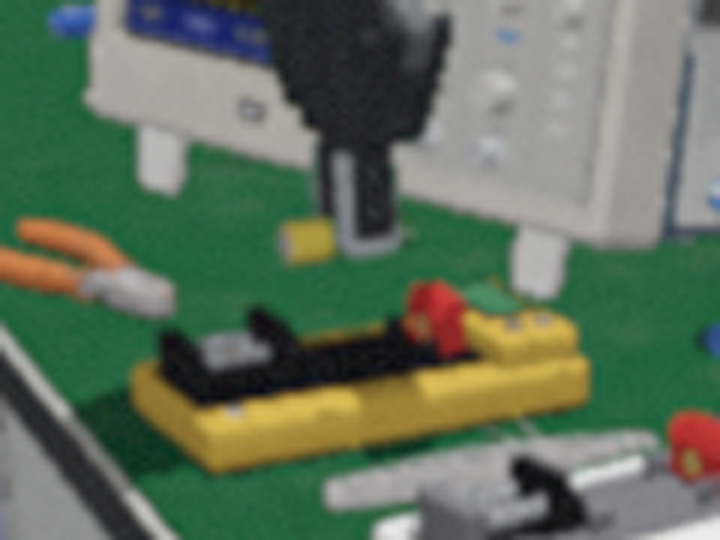

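The green cell is held level. Dropping straight down, its plus end at crop (410,232) would land about 4 mm short of the contact on the red block at (420,325), as wanted. I'll shift 1 mm back and lower.

Emit:
{"op": "play_rows", "data": {"targets": [[8,[-1,0,-12],[0,0,0]],[8,[0,0,-8],[0,0,0]],[8,[0,0,-5],[0,0,0]],[8,[0,0,-5],[0,0,0]],[8,[0,0,-4],[0,0,0]],[8,[0,0,-3],[0,0,0]],[8,[0,0,-2],[0,0,0]],[8,[0,0,0],[0,0,0]],[8,[0,0,0],[0,0,0]],[8,[0,0,0],[0,0,0]]]}}

```text
time: 15.45
ee_pos: [428.0, 244.9, 26.2]
eef_rot: [-0.0, -0.04, 0.999, -0.0]
contact_force: [1.2, 0.1, -1.4]
gripper_width: 12.7
finger_force: 49.6
```

```bash
python3 st.py
```

```text
t 15.45 pos [428.  244.9  26.2] yang 94.61 z [-0. -0. -1.] F [ 1.2  0.1 -1.4] w 12.7 49.6 q [-0.74  0.42  0.24  1.93 -0.13  0.8   1.22]
```

Emit:
{"op": "play_rows", "data": {"targets": [[8,[0,0,-0.5],[0,0,0]],[8,[0,0,0],[0,0,0]],[40,[0,0,0],[0,0,0]],[40,[0,0,0],[0,0,0]],[40,[0,0,0],[0,0,0]],[40,[0,0,0],[0,0,0]],[42,[0,0,10],[0,0,0]],[50,[0,0,25],[0,0,0]],[50,[0,0,30],[0,0,0]],[50,[0,0,30],[0,0,0]],[50,[0,0,0],[0,0,0]]]}}

```text
time: 16.55
ee_pos: [431.6, 246.8, 125.9]
eef_rot: [0.004, -0.04, 0.999, 0.003]
contact_force: [-0.4, -0.5, -0.0]
gripper_width: 50.1
finger_force: 0.0
```

```bash
python3 - <<'E'
from st import *
st(); d=snap('side'); 
b=cv2.resize(d['pixels'][180:260,170:290,::-1],None,fx=6,fy=6,interpolation=cv2.INTER_CUBIC)
cv2.imwrite('pics/s5.png',b)
E
```

```text
t 16.55 pos [431.6 246.8 125.9] yang 94.6 z [ 0.009  0.006 -1.   ] F [-0.4 -0.5 -0. ] w 50.1 0.0 q [-0.77  0.29  0.26  1.83 -0.09  1.03  1.18]
```

View pics/s5.png

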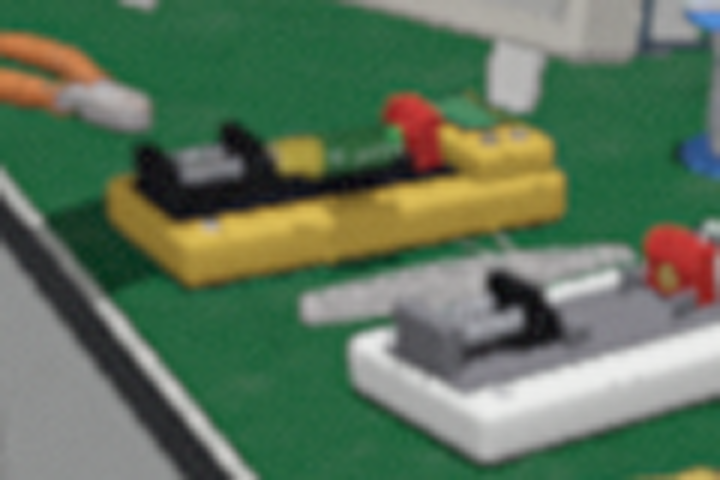

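The green cell lies flat in the meter, against the red block at crop (405,140). Next is the blue cell.

Emit:
{"op": "play_rows", "data": {"targets": [[50,[0,-20,0],[0,0,-0.4]],[50,[0.5,-36,0],[0,0,-0.4]],[50,[0.5,-38,0],[0,0,-0.4]],[50,[0.5,-38,0],[0,0,-0.4]],[50,[0.5,-38,0],[0,0,-0.4]],[50,[0.5,-38,0],[0,0,-0.4]],[50,[0.5,-38,0],[0,0,-0.4]],[50,[0.5,-38,0],[0,0,-0.4]],[50,[0.5,-38,0],[0,0,-0.4]],[50,[0.5,-38,0],[0,0,-0.4]],[50,[0.5,-38,0],[0,0,-0.4]],[50,[0.5,-38,0],[0,0,-0.4]]]}}

```text
time: 17.8
ee_pos: [431.1, -193.0, 119.6]
eef_rot: [-0.002, 0.003, 1.0, 0.0]
contact_force: [0.3, -0.2, 0.5]
gripper_width: 50.1
finger_force: 0.0
```

Emit:
{"op": "play_rows", "data": {"targets": [[50,[0.5,-38,0],[0,0,-0.4]],[50,[0.5,-38,0],[0,0,0]],[50,[0,-30,-10],[0,0,0]],[50,[0,-19,-20],[0,0,0]],[50,[0,0,-20],[0,0,0]],[50,[0,0,0],[0,0,0]],[50,[0,0,0],[0,0,0]],[50,[0,0,0],[0,0,0]],[50,[0,0,0],[0,0,0]]]}}

```text
time: 18.7
ee_pos: [435.3, -316.0, 71.8]
eef_rot: [0.001, 0.005, 1.0, -0.0]
contact_force: [0.1, 0.0, 0.2]
gripper_width: 50.2
finger_force: 0.0
```

```bash
python3 st.py
```

```text
t 18.7 pos [ 435.3 -316.    71.8] yang 89.46 z [ 0.002 -0.001 -1.   ] F [0.1 0.  0.2] w 50.2 0.0 q [ 0.17  0.47  0.57  1.78 -0.3   0.97  2.42]
```

On target. Lower, grip and lift.

Emit:
{"op": "play_rows", "data": {"targets": [[50,[0,0,-20],[0,0,0]],[50,[0,0,-16],[0,0,0]],[50,[0,0,-9.5],[0,0,0]],[50,[0,0,0],[0,0,0]],[50,[0,0,0],[0,0,0]],[50,[0,0,0],[0,0,0]]]}}

```text
time: 19.3
ee_pos: [435.4, -316.7, 26.3]
eef_rot: [0.001, 0.005, 1.0, -0.001]
contact_force: [0.7, 0.1, 0.0]
gripper_width: 49.8
finger_force: 0.0
```

Emit:
{"op": "play_rows", "data": {"targets": [[8,[0,0,0],[0,0,0]],[8,[0,0,0],[0,0,0]],[8,[0,0,0],[0,0,0]],[8,[0,0,0],[0,0,0]],[8,[0,0,0],[0,0,0]],[8,[0,0,0],[0,0,0]]], "squeeze": 50}}

```text
time: 19.9
ee_pos: [435.0, -316.5, 26.0]
eef_rot: [0.0, 0.005, 1.0, -0.0]
contact_force: [-0.7, 0.6, 5.6]
gripper_width: 12.7
finger_force: 50.7
```

Emit:
{"op": "play_rows", "data": {"targets": [[8,[0,0,6],[0,0,0]],[8,[0,0,12],[0,0,0]],[8,[0,0,20],[0,0,0]],[8,[0,0,20],[0,0,0]],[8,[0,0,22],[0,0,0]],[8,[0,0,0],[0,0,0]],[8,[0,0,0],[0,0,0]],[8,[0,0,0],[0,0,0]]]}}

```text
time: 20.7
ee_pos: [433.9, -315.3, 104.4]
eef_rot: [-0.001, 0.005, 1.0, 0.001]
contact_force: [0.2, 0.6, -0.3]
gripper_width: 12.9
finger_force: 49.9
```

```bash
python3 grip.py blue -0.01
```

```text
t 20.75 pos [ 433.8 -315.3  104.2] yang 89.41 z [-0.002  0.001 -1.   ] F [ 0.3 -0.2  0.2] w 12.7 49.9 q [ 0.16  0.43  0.59  1.75 -0.27  1.05  2.4 ]
yel 123 [351 270] [397 282]
body 101 [340 269] [384 288]
-4 [(np.float64(348.2), np.float64(354.3)), (np.float64(358.1), np.float64(364.4)), (np.float64(380.6), np.float64(387.1))]
-2 [(np.float64(349.5), np.float64(355.6)), (np.float64(359.4), np.float64(365.7)), (np.float64(381.8), np.float64(388.4))]
0 [(np.float64(350.9), np.float64(357.0)), (np.float64(360.7), np.float64(367.0)), (np.float64(383.1), np.float64(389.6))]
2 [(np.float64(352.2), np.float64(358.3)), (np.float64(362.0), np.float64(368.3)), (np.float64(384.3), np.float64(390.9))]
4 [(np.float64(353.5), np.float64(359.7)), (np.float64(363.3), np.float64(369.6)), (np.float64(385.6), np.float64(392.1))]
```

Emit:
{"op": "play_rows", "data": {"targets": [[8,[2,20,0],[0,0,1]],[8,[2,35,0],[0,0,1]],[8,[2,38,0],[0,0,1]],[8,[2,38,0],[0,0,1]],[8,[2,38,0],[0,0,1]],[8,[2,38,0],[0,0,1]],[8,[2,38,0],[0,0,1]],[8,[2,38,0],[0,0,1]],[8,[2,38,0],[0,0,1]],[8,[2,38,0],[0,0,1]],[8,[3,29,0],[0,0,1]],[8,[3,0,0],[0,0,1]]]}}

```text
time: 21.95
ee_pos: [459.5, 77.7, 104.2]
eef_rot: [-0.001, -0.104, 0.995, 0.001]
contact_force: [-0.2, -0.5, -0.9]
gripper_width: 12.2
finger_force: 49.9
```

Emit:
{"op": "play_rows", "data": {"targets": [[8,[0,0,-15],[0,0,0]],[8,[0,0,-20],[0,0,0]],[8,[0,0,-5],[0,0,0]],[8,[0,0,0],[0,0,0]],[8,[0,0,0],[0,0,0]],[8,[0,0,0],[0,0,0]],[8,[0,0,0],[0,0,0]]]}}

```text
time: 22.65
ee_pos: [461.3, 72.0, 66.0]
eef_rot: [0.001, -0.099, 0.995, 0.0]
contact_force: [-0.2, 0.6, -0.8]
gripper_width: 12.7
finger_force: 49.9
```

```bash
python3 - <<'E'
from st import *
st(); d=snap('side'); st()
p=manip.read_state()['ee_pos']
u,v=proj(d,p)[0].astype(int); print(u,v); b=cv2.resize(d['pixels'][v-40:v+50,u-60:u+60,::-1],None,fx=6,fy=6,interpolation=cv2.INTER_CUBIC)
cv2.imwrite('pics/hand6.png',b)
E
```

```text
t 22.65 pos [461.3  72.   66. ] yang 101.4 z [ 0.002  0.    -1.   ] F [-0.2  0.6 -0.8] w 12.7 49.9 q [-0.51  0.33  0.38  1.97 -0.16  0.87  1.73]
t 22.7 pos [461.2  72.   65.9] yang 101.41 z [ 0.001  0.    -1.   ] F [ 0.7  0.2 -0.9] w 12.4 49.9 q [-0.51  0.33  0.38  1.97 -0.16  0.88  1.73]
270 211
```

View pics/hand6.png

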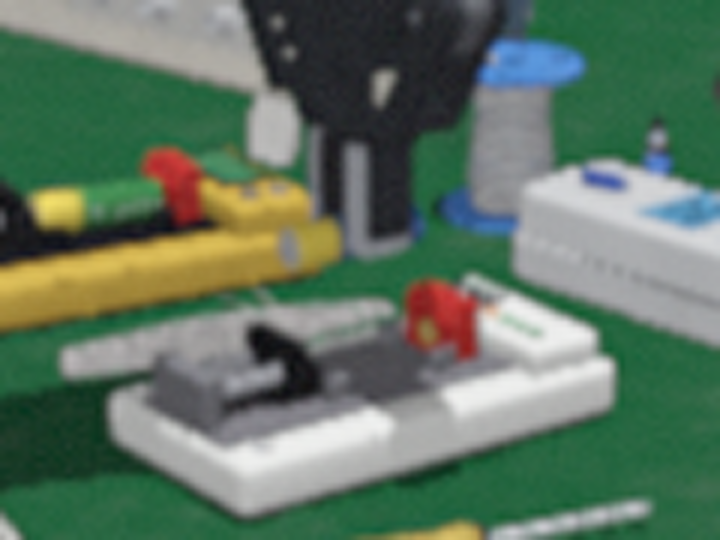

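The blue cell is level above the charger, with its minus end at crop (292,250). It would land a few mm behind the block contact at (428,330), as planned, so I'll lower it.

Emit:
{"op": "play_rows", "data": {"targets": [[8,[0,0,-12],[0,0,0]],[8,[0,0,-8],[0,0,0]],[8,[0,0,-5],[0,0,0]],[8,[0,0,-5],[0,0,0]],[8,[0,0,-4],[0,0,0]],[8,[0,0,-3],[0,0,0]],[8,[0,0,-2.5],[0,0,0]],[8,[0,0,0],[0,0,0]],[8,[0,0,0],[0,0,0]],[8,[0,0,0],[0,0,0]]]}}

```text
time: 23.7
ee_pos: [460.8, 71.9, 25.9]
eef_rot: [0.0, -0.099, 0.995, 0.0]
contact_force: [0.7, 0.6, 1.3]
gripper_width: 12.6
finger_force: 50.1
```

```bash
python3 st.py
```

```text
t 23.7 pos [460.8  71.9  25.9] yang 101.41 z [ 0.  0. -1.] F [0.7 0.6 1.3] w 12.6 50.1 q [-0.49  0.39  0.36  2.   -0.19  0.78  1.76]
```

Emit:
{"op": "play_rows", "data": {"targets": [[40,[0,0,0],[0,0,0]],[40,[0,0,0],[0,0,0]],[40,[0,0,0],[0,0,0]],[40,[0,0,0],[0,0,0]],[42,[0,0,10],[0,0,0]],[50,[0,0,25],[0,0,0]],[50,[0,0,30],[0,0,0]],[50,[0,0,30],[0,0,0]],[50,[0,0,0],[0,0,0]],[50,[0,0,0],[0,0,0]],[50,[0,0,0],[0,0,0]]]}}

```text
time: 24.8
ee_pos: [459.7, 71.9, 120.2]
eef_rot: [-0.001, -0.099, 0.995, -0.0]
contact_force: [-1.3, 0.2, -0.1]
gripper_width: 50.0
finger_force: 0.0
```

```bash
python3 - <<'E'
from st import *
st(); d=snap('side'); 
b=cv2.resize(d['pixels'][180:270,210:330,::-1],None,fx=6,fy=6,interpolation=cv2.INTER_CUBIC)
cv2.imwrite('pics/s7.png',b)
E
```

```text
t 24.8 pos [459.7  71.9 120.2] yang 101.41 z [-0.002 -0.    -1.   ] F [-1.3  0.2 -0.1] w 50.0 0.0 q [-0.53  0.25  0.4   1.91 -0.11  1.01  1.69]
```

View pics/s7.png

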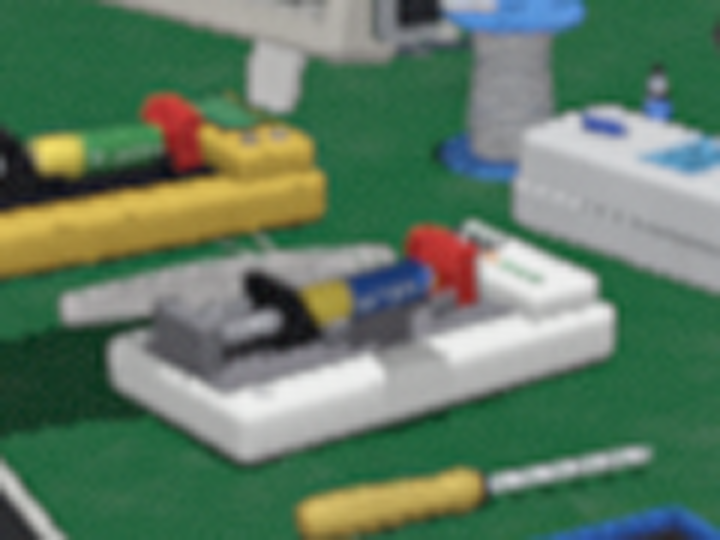

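The blue cell is seated in the charger against the red block at crop (430,265). Now back to the red cell in the tray.

Emit:
{"op": "play_rows", "data": {"targets": [[50,[-2,-20,0],[0,0,-1]],[50,[-3,-34,0],[0,0,-1]],[50,[-3,-36,0],[0,0,-1]],[50,[-3,-36,0],[0,0,-1]],[50,[-3,-35,0],[0,0,-1]],[50,[-3,-30,-10],[0,0,-1]],[50,[-2,-18,-20],[0,0,-0.8]],[50,[0,0,-25],[0,0,0]],[50,[0,0,-10],[0,0,0]],[50,[0,0,0],[0,0,0]],[50,[0,0,0],[0,0,0]],[50,[0,0,0],[0,0,0]]]}}

```text
time: 26.05
ee_pos: [442.6, -137.0, 56.7]
eef_rot: [0.001, -0.041, 0.999, -0.0]
contact_force: [-0.0, 0.0, -0.1]
gripper_width: 50.4
finger_force: 0.0
```

```bash
python3 st.py
```

```text
t 26.05 pos [ 442.6 -137.    56.7] yang 94.67 z [ 0.002 -0.    -1.   ] F [-0.   0.  -0.1] w 50.4 0.0 q [-0.17  0.35  0.52  1.99 -0.23  0.86  2.14]
```

Emit:
{"op": "play_rows", "data": {"targets": [[50,[-0.5,0,-20],[0,0,0]],[50,[0,0,-16],[0,0,0]],[50,[0,0,-9],[0,0,0]],[50,[0,0,0],[0,0,0]],[50,[0,0,0],[0,0,0]],[8,[0,0,0],[0,0,0]],[8,[0,0,0],[0,0,0]],[8,[0,0,0],[0,0,0]],[8,[0,0,0],[0,0,0]],[8,[0,0,0],[0,0,0]],[8,[0,0,0],[0,0,0]]], "squeeze": 50}}

```text
time: 27.15
ee_pos: [441.9, -137.3, 11.6]
eef_rot: [0.001, -0.04, 0.999, -0.0]
contact_force: [0.2, 0.1, 6.7]
gripper_width: 12.2
finger_force: 51.0
```

```bash
python3 st.py
```

```text
t 27.15 pos [ 441.9 -137.3   11.6] yang 94.61 z [ 0.002 -0.    -1.   ] F [0.2 0.1 6.7] w 12.2 51.0 q [-0.13  0.43  0.49  2.03 -0.29  0.75  2.19]
```

Emit:
{"op": "play_rows", "data": {"targets": [[8,[0,0,6],[0,0,0]],[8,[0,0,15],[0,0,0]],[8,[0,0,25],[0,0,0]],[8,[0,0,25],[0,0,0]],[8,[0,-15,14],[0,0,0]],[8,[-2,-30,0],[0,0,-1]],[8,[-2,-34,0],[0,0,-1]],[8,[-2,-34,0],[0,0,-1]],[8,[-2,-34,0],[0,0,-1]],[8,[-2.5,-32,0],[0,0,-1.2]],[8,[0,0,0],[0,0,0]],[8,[0,0,0],[0,0,0]]]}}

```text
time: 28.35
ee_pos: [429.9, -316.5, 95.6]
eef_rot: [-0.0, 0.006, 1.0, 0.0]
contact_force: [0.4, 0.4, 0.3]
gripper_width: 12.5
finger_force: 50.3
```

Emit:
{"op": "play_rows", "data": {"targets": [[8,[0,0,-15],[0,0,0]],[8,[0,0,-15],[0,0,0]],[8,[0,0,0],[0,0,0]],[8,[0,0,0],[0,0,0]],[8,[0,0,0],[0,0,0]],[8,[0,0,0],[0,0,0]]]}}

```text
time: 28.95
ee_pos: [431.3, -316.2, 66.7]
eef_rot: [0.001, 0.005, 1.0, -0.0]
contact_force: [-1.2, -0.7, -1.0]
gripper_width: 12.3
finger_force: 50.3
```

```bash
python3 - <<'E'
from st import *
st(); d=snap('side'); st()
p=manip.read_state()['ee_pos']
u,v=proj(d,p)[0].astype(int); print(u,v); b=cv2.resize(d['pixels'][v-40:v+60,u-70:u+70,::-1],None,fx=5,fy=5,interpolation=cv2.INTER_CUBIC)
cv2.imwrite('pics/hand8.png',b)
E
```

```text
t 28.95 pos [ 431.3 -316.2   66.7] yang 89.44 z [ 0.001 -0.001 -1.   ] F [-1.2 -0.7 -1. ] w 12.3 50.3 q [ 0.16  0.48  0.59  1.79 -0.32  0.96  2.44]
t 29.0 pos [ 431.2 -316.2   66.6] yang 89.43 z [ 0.001 -0.001 -1.   ] F [-0.1 -0.1 -0.1] w 12.1 50.3 q [ 0.16  0.48  0.59  1.79 -0.32  0.96  2.44]
367 302
```

View pics/hand8.png

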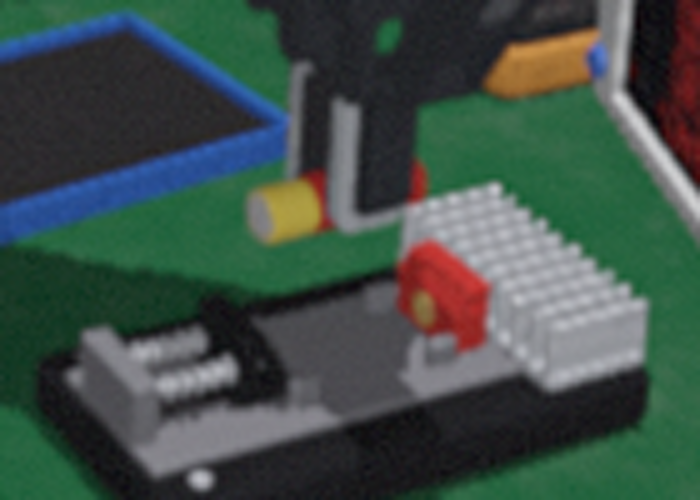

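The red cell is level above the tester, with its minus end at crop (262,217) and the block contact at (425,308). The bay is empty, so I'll lower.

Emit:
{"op": "play_rows", "data": {"targets": [[8,[0,0,-12],[0,0,0]],[8,[0,0,-8],[0,0,0]],[8,[0,0,-5],[0,0,0]],[8,[0,0,-5],[0,0,0]],[8,[0,0,-4],[0,0,0]],[8,[0,0,-3],[0,0,0]],[8,[0,0,-2.5],[0,0,0]],[8,[0,0,0],[0,0,0]],[8,[0,0,0],[0,0,0]],[8,[0,0,0],[0,0,0]]]}}

```text
time: 30.0
ee_pos: [430.8, -316.1, 26.8]
eef_rot: [0.0, 0.005, 1.0, 0.0]
contact_force: [-0.4, 0.4, 5.0]
gripper_width: 12.3
finger_force: 50.9
```

```bash
python3 st.py
```

```text
t 30.0 pos [ 430.8 -316.1   26.8] yang 89.41 z [ 0.001  0.    -1.   ] F [-0.4  0.4  5. ] w 12.3 50.9 q [ 0.19  0.54  0.56  1.83 -0.36  0.88  2.47]
```

Emit:
{"op": "play_rows", "data": {"targets": [[40,[0,0,0],[0,0,0]],[40,[0,0,0],[0,0,0]],[40,[0,0,0],[0,0,0]],[40,[0,0,0],[0,0,0]],[42,[0,0,10],[0,0,0]],[50,[0,0,25],[0,0,0]],[50,[0,0,30],[0,0,0]],[50,[0,0,30],[0,0,0]],[50,[-2,30,20],[0,0,0]],[50,[-5,40,10],[0,0,0]],[50,[-5,40,0],[0,0,0]],[50,[-5,40,0],[0,0,0]]]}}

```text
time: 31.2
ee_pos: [413.7, -165.1, 152.5]
eef_rot: [0.001, 0.006, 1.0, -0.0]
contact_force: [-0.8, 0.7, -0.2]
gripper_width: 50.1
finger_force: 0.0
```

Emit:
{"op": "play_rows", "data": {"targets": [[50,[-10,30,0],[0,0,0]],[50,[-10,20,0],[0,0,0]],[50,[0,0,0],[0,0,0]],[50,[0,0,0],[0,0,0]],[50,[0,0,0],[0,0,0]],[50,[0,0,0],[0,0,0]]]}}

```text
time: 31.8
ee_pos: [394.0, -117.4, 151.5]
eef_rot: [0.0, 0.006, 1.0, -0.0]
contact_force: [-0.6, 0.0, 0.3]
gripper_width: 50.0
finger_force: 0.0
```

```bash
python3 - <<'E'
from st import *
st(); d=snap('side'); c=snap('top')
b=cv2.resize(d['pixels'][190:370,180:430,::-1],(800,576),interpolation=cv2.INTER_CUBIC)
cv2.imwrite('pics/fin_s.png',b)
cv2.imwrite('pics/fin_t.png',cv2.resize(c['pixels'][160:330,180:480,::-1],(800,453),interpolation=cv2.INTER_CUBIC))
E
```

```text
t 31.8 pos [ 394.  -117.4  151.5] yang 89.27 z [ 0.001 -0.001 -1.   ] F [-0.6  0.   0.3] w 50.0 0.0 q [-0.28  0.1   0.57  2.   -0.06  1.06  1.87]
```

View pics/fin_s.png

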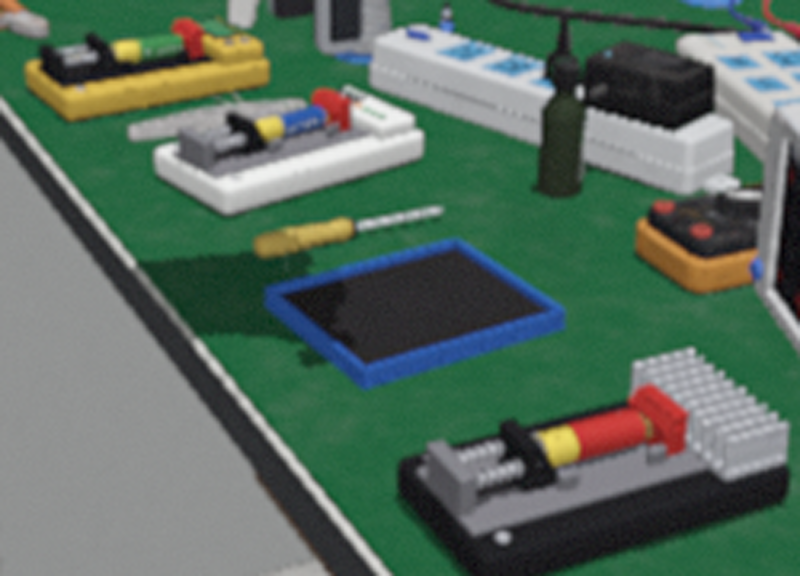

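View pics/fin_t.png

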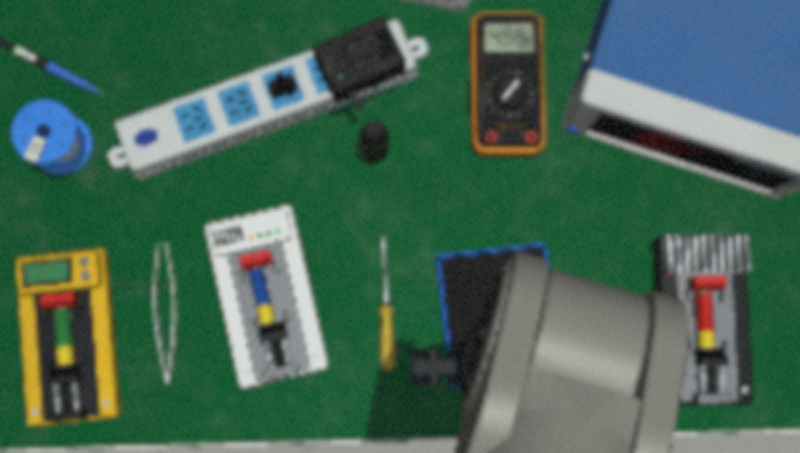

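The side crop shows all three cells flat and against the red blocks: green in the meter (145,45), blue in the charger (300,120), red in the tester (600,435). The bottle (560,150) and multimeter (700,240) look untouched, the tray is empty and the arm is clear.

```bash
python3 -c "
from workcell import manip
print(manip.sign_off())"
```

```text
the job is handed in; nothing more can be done
None
```

The job is handed in: the final pictures show green in the resistance meter, red in the load tester and blue in the charger, each flat with its plus end at the red block, and the bottle and multimeter were left alone.

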